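# Lock off the oven's isolator with hasp and pin

### The arm

A 7-joint arm with a two-finger parallel gripper is mounted at the origin on the work surface. World frame = base frame: x ahead of the robot, y to its left, z up, the work surface at z = 0. Lengths are in m, angles in degrees, forces in N, time in s.
With the tool pointing down it reaches from about 0.4 to 0.9 m from the base axis. Payload 5.6 kg.
Tool frame: the origin (TCP) lies on the centre line of the jaws, within the pads' length; the fingertips stand 17 mm ahead of it and the grasp point (between the pads) lies 2 mm behind it; z points along the fingers, y is the direction in which the jaws open and shut (so a half turn about z gives the same grasp; the last joint's range is limited). The gripper opens to 92 mm and grips with 3 to 60 N. Pads are 20 mm wide; open, the fingers measure 128 mm over their backs; the gripper's body (75 mm by 189 mm) begins 69 mm behind the grasp point.
Start: joints at [-70.13, 26.786, -0.665, 91.828, 0.344, 61.387, -3.226], TCP at [0.247, 0.601, 0.232] pointing down, gripper open.
Joint ranges: [-144.91, 144.91], [-17.63, 115.5], [-89.93, 88.59], [15.96, 139.68], [-74.01, 254.01], [8.47, 105.57], [-167.45, 167.45]. Speed limits (degrees/s): [147.25, 147.25, 180, 180, 180, 180, 180].

### API

Orientations are given as [roll, pitch, yaw] about the fixed x, y, z axes, in that order (R = Rz(yaw) Ry(pitch) Rx(roll)).
In Python, from workcell import readout, imaging, workorder, spotter gives the robot as it stands.
- The arm moves only by the shell command python3 -m creep 'ROWS' [OPENING] [FORCE]. ROWS is JSON, one flat list of numbers, 4 for each row, row after row: the shift along the tool's x, y, z in m, then the turn about the tool's z in degrees. A call has 1 to 20 rows; each row is the pose to reach, as a shift and turn from the pose commanded when the call began, along the tool's axes at that moment; what a row does not reach only later rows make up. A row lasts 1/12 s, in which the tool goes at most 41.7 mm and 7.16 degrees, less where a joint would pass 70% of its speed; a pose out of reach is approached as far as the arm can. A call with a gripper value outside its range is refused whole. OPENING is the opening, from -1 (shut) to 1 (fully open), set as the call begins (- or left out, the last holds). The fingers move at their own pace and stop on an object; FORCE is the grip in N (left out, the last holds). Time passes only in rows, so rows that repeat a pose let the fingers close. It gives the time, the measured TCP pose, the force and the opening at its end, in the units of the state.
- readout.state(): the state, without advancing time (a new reading comes with each control period).
- imaging.camera(name): name is "scene" or "top" or "wrist"; returns a dict with "image" (384x512x3 uint8, red, green, blue), "vertical_fov" (degrees; the focal length in pixels is half the picture's height over the tangent of half this angle, whatever the lens; pixels are square), "cx", "cy" (the principal point, pixels), "R" (3x3) and "t" (3): a world point X has camera coordinates R X + t. Camera axes: x right, y down, z forward; pixel columns grow to the right and rows downward; lengths in m; the calibration is good to about 2 mm. The wrist camera is an equidistant fisheye: a pixel r from the principal point sees the ray r / f radians off the axis. A picture is of the moment at which its call begins. There is no depth.
- workorder.job_done(): hands the job in, once; it reports no verdict.
Trained networks look in a picture, given as the dict that the camera call returned (one of the last four; its "shot" number tells which), for a name from the list of things; names that differ only in an ending like _2 or _b are one class to them, and where a whole thing is asked for, a point or a joint stands for the part that bears it (a point fixed in the world has none). Each returns a list of dicts, best first, with "confidence" (0 to 1); they miss things now and then, are a little off and sometimes report something else, mostly with a low value. They report only what shows in the picture. A call takes as long as a camera call. They do not tell look-alikes from the thing itself.
- spotter.spot_in(picture, query): "location" ([column, row] in pixels, amid what is visible of it).
- spotter.silhouettes(picture, query): "region" (384x512 bool, what is visible of it) and "location" ([column, row] in pixels, amid what is visible of it).
- spotter.tip_of(picture, query): "location" ([column, row] in pixels: a listed point, or the origin of a listed thing).
The state is a dict: "clock": time; "q": joint angles; "joint_vel": joint speeds; "tau": joint torques, N m; "tcp_pos": TCP position; "tcp_rot": TCP orientation; "ft_force": force on the tool from outside, world axes, zero at the start; "moment": the same for the moment, N m; "width": opening from 0.0 (shut) to 1.0 (fully open).
Only numpy, scipy, OpenCV 4.12 (cv2) and the standard library are available. Lean on these libraries where they do the work, as an engineer would, in place of code of your own. Each camera call takes 0.05 s, during which the arm holds its last target.

### The job

The oven is open for repair, so lock off its supply: swing the bench isolator's steel hasp over onto its staple, then push the red-topped T-pin, nose first and from the switch's side of the hasp, through the loop of the staple above the hasp until its cross-bar is right up against the staple, and let go so that the pin holds the hasp down. The switch must stay at OFF, and the tools and parts lying around must stay where they are.

Things in the scene. Friction and masses are not known exactly. Their poses are not given: they have to be found in the camera images.
- isolator: Grey steel isolator box fixed to the bench, 150 mm (x) by 210 mm (y), top face 70 mm above the bench; origin at the centre of its underside. x = the way the pin is pushed (roughly away from the robot), y = left, z up. On top: switch lever (front left), hasp hinge (left), staple (right of the middle). Between the staple and the front edge the top is clear; the pin comes in over it.
- staple (a point): Nominal centre of the staple's loop, 18.5 mm above the box top; axes as the box; 15 mm before (-x) and 25 mm right (-y) of the box's middle. The staple, an upright U of 6 mm square bar in the y-z plane, has a slotted foot: it may really sit up to 9 mm left or right (y) of here: feel or look for the opening, which is 13 mm wide (25 mm over the legs). Its upper edge is 5 mm, the top 11 mm above.
- hinge (a point): Middle of the hasp's hinge axis, on the box, 90 mm left (+y) of and 8.5 mm below the staple point; the axis runs along the box's x. Hinge friction is 0.075 N m: the hasp stays at whatever angle it is left.
- hasp_end (a point): Middle of the free (red-edged) end of the hasp, on its outer face (top face once closed); moves with it. The hasp is a flat steel strap 140 mm long from the hinge, 26 mm wide in x, 4 mm thick, outer face in the plane of the hinge axis. A slot 44 x 10 mm, centred 90 mm from the hinge, passes over the staple between rails 8 mm wide; beyond it is a plain end 28 mm long.
- hasp (a joint): Swing of the hasp, rad: 0 = swung over the staple as far as it goes by itself, on its rubber buffers, with the strap still 0.12 rad above its lowest position (outer face 11 mm higher at the staple, too high for the pin to pass under the loop's upper edge); it grows as the hasp opens, up and then over to the left; starts open at 1.8 to 2.3.
- strap (a joint): How far the sprung strap is pressed down from there, rad: 0 = up; 0.12 = bottomed on the box, outer face then level with the hinge axis, 8.5 mm below the staple point. It springs back: 0.5 N at the staple starts it down, about 3.5 N bottoms it. So the pin itself has to press the strap down as it enters; once through, the pin holds it at about 0.08.
- pin_center (a point): Middle of the shaft (on its axis, half-way up) of the steel T-shaped locking pin, 60 g, lying flat on the bench, 5 mm above it; x runs along the pin to its nose. The round shaft is 10 mm thick and 80 mm long: the nose is 40 mm ahead of this point (its last 3 mm are bevelled to 7 mm), the red cross-bar's front face, the shoulder, 40 mm behind. The cross-bar is 32 mm wide, 10 mm high, 8 mm long.
- pin_shoulder (a point): Shoulder of the pin: middle of the front face of its cross-bar, on the axis; x to the nose. Home = both ends of the cross-bar against the legs of the staple, this point then 3 mm before (-x) the staple point. Fingers that hold the shaft meet the staple first: let go of the pin part-way (the sprung strap clamps it in the loop) and push the cross-bar home from behind.
- switch (a joint): Switch lever, rad: 0 = OFF, leaning to -x (towards the robot); 1.1 = ON. It moves easily and stays where it is left.
- switch_tip (a point): Tip of the red switch lever, 52 mm long, 15 mm thick; its pivot is 31 mm before (-x) and 68 mm to the left (+y) of the staple point, 3 mm above the box top.
- driver: Blue-handled screwdriver, 190 mm, lying along its x; origin at the middle of its length, on the bench. Bystander.
- meter: Multimeter, 185 x 88 x 52 mm, lying on its back; origin at the centre of its underside. Bystander.
- pliers: Combination pliers, 190 x 70 x 15 mm, lying flat; origin on the bench near the middle. Bystander.
- torch: Black inspection torch standing upright, 40 mm thick, 150 mm tall; origin at the centre of its foot. Bystander.
- tray: Blue parts tray with screws and wire caps, 110 x 160 x 32 mm; origin at the centre of its underside. Bystander.
- terminal: White ceramic terminal block, 58 x 30 x 24 mm; origin at the centre of its underside. Bystander.
Things that resemble listed ones, but are neither listed nor needed, are in the scene too. What is shaped like the part that bears pin_center but blue is not meant.

How it is judged (in metres and radians):
On the way, in this order (a step that is already met when the one before it is completed fails the run):
1. the hasp has been swung over the staple, onto its buffers (value of joint hasp below 0.06 rad), for 0.2 s.
2. the pin is through the loop, with the hasp pressed down under it (x of pin_shoulder in the frame of staple between -0.055 and 0.002 m and y of pin_shoulder in the frame of staple between -0.02 and 0.02 m and z of pin_shoulder in the frame of staple between -0.012 and 0.012 m and angle between the x axis of pin_shoulder and the x axis of staple, either way round below 0.25 rad and value of joint hasp below 0.06 rad and value of joint strap above 0.05 rad), for 0.2 s.
At the end, for the whole second after the job is handed in: The pin is through the loop over the hasp, shoulder within 3 mm of the staple's legs, within 14 mm sideways and 6 mm in height of the nominal loop, its axis within 0.15 rad of the loop's; hasp over (below 0.06), strap held down by it (above 0.05), switch at OFF (below 0.15), pin let go, at rest (x of pin_shoulder in the frame of staple between -0.006 and 0.001 m and y of pin_shoulder in the frame of staple between -0.014 and 0.014 m and z of pin_shoulder in the frame of staple between -0.006 and 0.006 m and angle between the x axis of pin_shoulder and the x axis of staple, either way round below 0.15 rad and value of joint hasp below 0.06 rad and value of joint strap above 0.05 rad and value of joint switch below 0.15 rad and linear speed of pin below 0.02 m/s); the robot touches nothing.
It fails at once if the switch lever is moved off OFF (by more than 0.25 rad) (value of joint switch above 0.25 rad).
It fails at once if one of the tools or parts lying around is shifted by more than 3 cm (distance of any of driver, meter, pliers, torch, tray, terminal from where it was at the start of the episode above 0.03 m).
It also fails if it takes over 72 s, if anything falls off the work surface, if the arm or the gripper's body presses on something with over 40 N, if the wrist force passes 120 N, or if a joint passes its speed limit or range.

## Working session

There is one attempt and no reset: what is moved stays moved. The work goes in short steps, Python scripts to look and compute and a shell command to move; the robot and the scene stay as the last step left them, time stands still between calls to the robot, and variables do not carry over. Pictures are saved under pics/ and viewed, and the job is handed in when it is done.

```bash
ls; mkdir -p pics; cat > h.py <<'E'
import numpy as np, cv2, json
from workcell import readout, imaging, workorder, spotter
def save(c,name,crop=None,scale=1):
    im=c["image"][:,:,::-1]
    if crop: x0,y0,x1,y1=crop; im=im[y0:y1,x0:x1]
    if scale!=1: im=cv2.resize(im,None,fx=scale,fy=scale,interpolation=cv2.INTER_CUBIC)
    cv2.imwrite("pics/"+name,im)
def ray(c,px,wrist=False):
    f=c["image"].shape[0]/2/np.tan(np.radians(c["vertical_fov"]/2))
    d=np.array([px[0]-c["cx"],px[1]-c["cy"]])
    if wrist:
        r=np.hypot(*d); th=r/f; v=np.array([*(d/max(r,1e-9)*np.sin(th)),np.cos(th)])
    else: v=np.array([d[0]/f,d[1]/f,1.])
    R=np.array(c["R"]);t=np.array(c["t"])
    o=-R.T@t; v=R.T@v
    return o,v/np.linalg.norm(v)
def atz(c,px,z,wrist=False):
    o,v=ray(c,px,wrist); return o+v*(z-o[2])/v[2]
def tri(rs):
    A=np.zeros((3,3));b=np.zeros(3)
    for o,v in rs:
        P=np.eye(3)-np.outer(v,v);A+=P;b+=P@o
    x=np.linalg.solve(A,b)
    return x,[np.linalg.norm((np.eye(3)-np.outer(v,v))@(x-o)) for o,v in rs]
def proj(c,X,wrist=False):
    f=c["image"].shape[0]/2/np.tan(np.radians(c["vertical_fov"]/2))
    p=np.array(c["R"])@np.array(X)+np.array(c["t"])
    if wrist:
        r=np.hypot(p[0],p[1]);th=np.arctan2(r,p[2]);return np.array([c["cx"],c["cy"]])+f*th*p[:2]/max(r,1e-9)
    return np.array([c["cx"]+f*p[0]/p[2],c["cy"]+f*p[1]/p[2]])
E
python3 - <<'E'
from h import *
s=readout.state();print({k:np.round(v,3).tolist() for k,v in s.items()})
for n in ["scene","top","wrist"]:
    c=imaging.camera(n);save(c,f"{n}0.png",scale=1.5)
    print(n,c["vertical_fov"],c["cx"],c["cy"],c["shot"],np.round(-np.array(c["R"]).T@np.array(c["t"]),3))
    for q in ["isolator","hasp","hasp_end","pin_center","pin_shoulder","switch_tip","staple","hinge"]:
        for r in spotter.tip_of(c,q)[:3]: print(n,q,np.round(r["location"],1),round(r["confidence"],2))
E
```

```text
pics
{'clock': 0.0, 'q': [-70.131, 26.838, -0.667, 91.88, 0.345, 61.387, -3.227], 'joint_vel': [-0.054, 0.065, 0.033, 0.082, -0.115, 0.049, -0.012], 'tau': [0.0, -52.057, -0.012, -24.374, -0.057, 0.017, 0.0], 'tcp_pos': [0.247, 0.601, 0.231], 'tcp_rot': [-179.897, 0.007, 157.665], 'ft_force': [-1.438, -0.165, 0.814], 'moment': [0.004, 0.033, -0.017], 'width': 1.005}
scene 45.64019044330202 262.6327735369474 191.57203343227488 1 [1.19  0.309 1.033]
scene isolator [275.9 242.8] 0.79Traceback (most recent call last):
  File "<stdin>", line 7, in <module>
ValueError: it knows: driver, hasp_end, hinge, isolator, meter, pin_center, pin_shoulder, pliers, staple, switch_tip, terminal, torch, tray
```

```bash
python3 - <<'E'
from h import *
for n in ["scene","top","wrist"]:
    c=imaging.camera(n);save(c,f"{n}0.png",scale=1.5)
    print(n,c["vertical_fov"],c["cx"],c["cy"],c["shot"],np.round(-np.array(c["R"]).T@np.array(c["t"]),3))
    for q in ["isolator","hasp_end","pin_center","pin_shoulder","switch_tip","staple","hinge"]:
        print(n,q,[(np.round(r["location"],1).tolist(),round(r["confidence"],2)) for r in spotter.tip_of(c,q)[:3]])
E
```

```text
scene 45.64019044330202 262.6327735369474 191.57203343227488 2 [1.19  0.309 1.033]
scene isolator [([274.3, 241.9], 0.63)]
scene hasp_end [([336.1, 204.3], 0.49)]
scene pin_center [([192.7, 166.4], 0.66), ([237.4, 171.1], 0.56), ([163.9, 193.6], 0.46)]
scene pin_shoulder [([213.8, 131.0], 0.56), ([225.1, 168.6], 0.55), ([166.2, 269.4], 0.53)]
scene switch_tip [([307.3, 196.3], 0.44)]
scene staple [([274.7, 214.4], 0.78)]
scene hinge [([302.2, 222.0], 0.84)]
top 52.23203583690549 254.95773712543587 191.39426754090078 3 [0.361 0.021 1.111]
top isolator [([221.9, 187.6], 0.65)]
top hasp_end [([165.1, 187.1], 0.69), ([231.0, 187.0], 0.42)]
top pin_center [([333.6, 236.6], 0.68), ([293.7, 247.9], 0.43), ([346.6, 195.5], 0.42)]
top pin_shoulder [([342.0, 296.5], 0.56), ([307.1, 249.5], 0.53), ([346.1, 252.4], 0.5)]
top switch_tip [([202.3, 208.8], 0.5)]
top staple [([229.4, 187.3], 0.84)]
top hinge [([196.4, 190.1], 0.88)]
wrist 65.70646984690485 260.9958543273298 187.27833563568598 4 [0.185 0.627 0.385]
wrist isolator []
wrist hasp_end []
wrist pin_center [([173.6, 331.8], 0.45)]
wrist pin_shoulder []
wrist switch_tip []
wrist staple []
wrist hinge []
```

View pics/scene0.png

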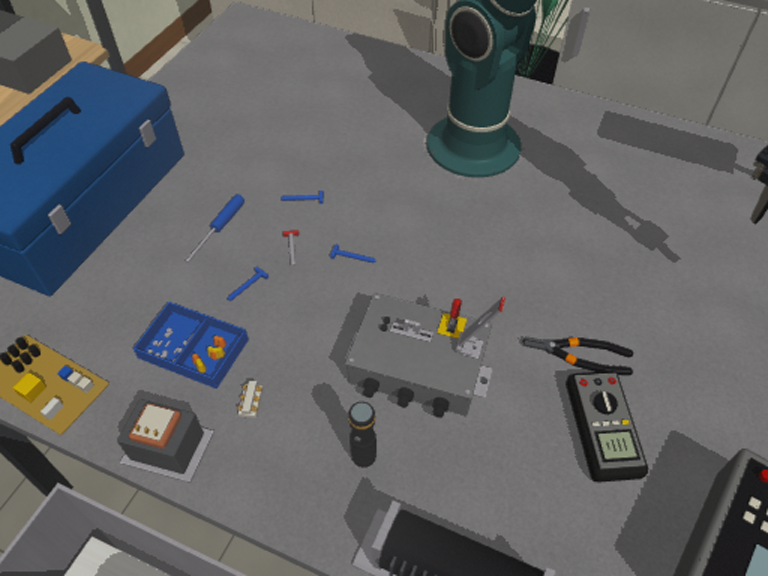

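View pics/top0.png

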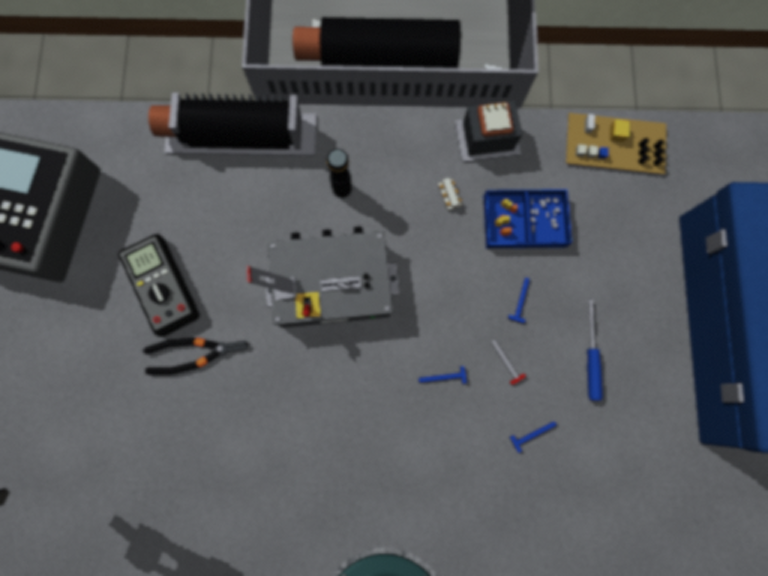

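View pics/wrist0.png

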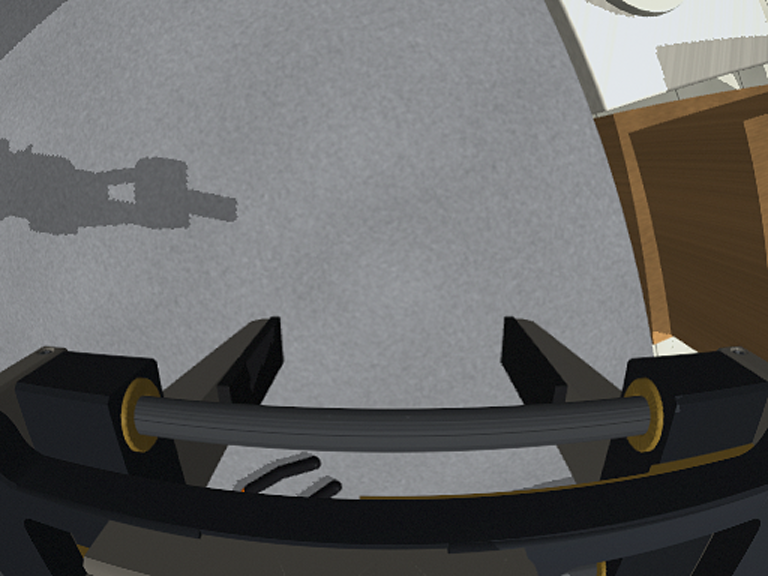

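The scene image shows the red-topped pin at scene (193,166), top (337,240). Its three look-alikes are blue: scene (202,131), (234,170), (165,189) and top (347,205), (295,251), (356,290). I choose the only one with a red cross-bar and check it in a crop.

```bash
python3 - <<'E'
from h import *
cs=imaging.camera("scene");ct=imaging.camera("top")
save(ct,"topcrop.png",(160,130,400,310),3.2);save(cs,"scenecrop.png",(160,110,360,290),3.2)
def reg(c,q):
    return [(np.round(r["location"],1).tolist(),round(r["confidence"],2),int(r["region"].sum())) for r in spotter.silhouettes(c,q)[:5]]
print(reg(cs,"pin_center"),reg(ct,"pin_center"))
for q,a,b in [("staple",[274.7,214.4],[229.4,187.3]),("hinge",[302.2,222],[196.4,190.1]),("hasp_end",[336.1,204.3],[165.1,187.1]),("switch",[307.3,196.3],[202.3,208.8]),("pin",[192.7,166.4],[333.6,236.6])]:
    print(q,[np.round(v,4) for v in tri([ray(cs,a),ray(ct,b)])])
im=ct["image"].astype(int)
for c,box,z,n in[(ct,(310,210,370,270),.005,"top"),(cs,(170,140,220,190),.005,"scene")]:
    im=c["image"].astype(int);x0,y0,x1,y1=box;s=im[y0:y1,x0:x1]
    m=(s[...,0]-s[...,1:].max(2)>30);ys,xs=np.nonzero(m);p=[xs.mean()+x0,ys.mean()+y0];print(n,"redbar",p,atz(c,p,z))
print(atz(ct,[329,228],.005),atz(cs,[195,175.5],.005))
E
```

```text
[([194.5, 162.5], 0.55, 96), ([164.7, 187.2], 0.43, 123), ([301.1, 206.9], 0.28, 90)] [([360.2, 290.7], 0.64, 58), ([338.3, 243.8], 0.43, 170)]
staple [array([0.5754, 0.0811, 0.0955]), array([0.0041, 0.0041])]
hinge [array([0.5682, 0.16  , 0.0991]), array([0.0037, 0.0037])]
hasp_end [array([0.5541, 0.2254, 0.1925]), array([0., 0.])]
switch [array([0.5124, 0.1441, 0.1286]), array([0.0017, 0.0017])]
pin [array([ 0.4593, -0.2179,  0.0125]), array([0.0042, 0.0042])]
top redbar [np.float64(344.8809523809524), np.float64(252.47619047619048)] [ 0.41445836 -0.24599532  0.005     ]
scene redbar [np.float64(193.38888888888889), np.float64(154.88888888888889)] [ 0.41340177 -0.24669479  0.005     ]
[ 0.48252825 -0.20307053  0.005     ] [ 0.48272384 -0.2028625   0.005     ]
```

View pics/topcrop.png

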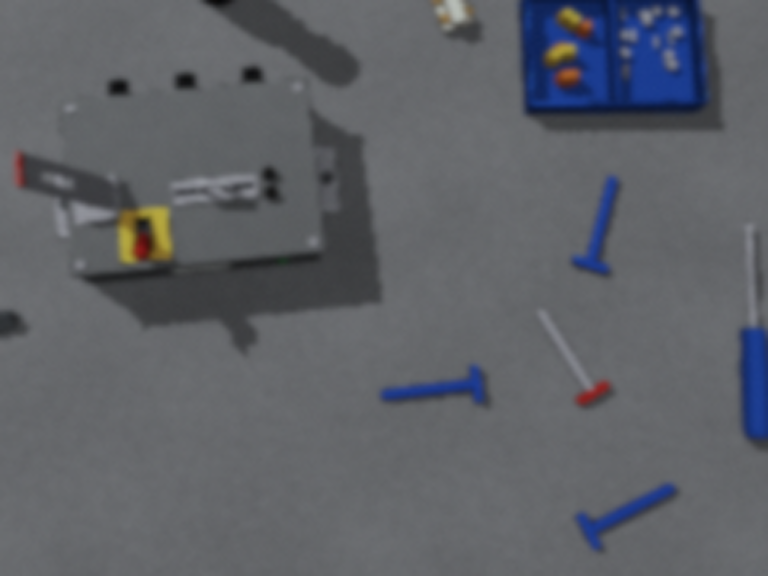

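View pics/scenecrop.png

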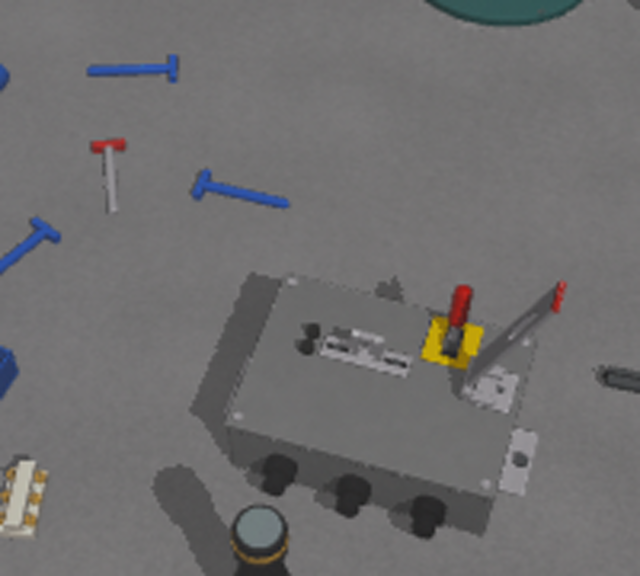

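Crop check: the red-barred pin has its bar at top-crop (594,393) and nose at (542,312). It is the only one with a red bar and steel shaft. The staple sits on its bracket at about (220,187) in the crop. Next, the box yaw.

```bash
cat >> h.py <<'E'
def rel(p,yaw,s=None):
    s=s or readout.state(); y0=np.radians(s["tcp_rot"][2]); d=np.array(p)-np.array(s["tcp_pos"])
    R=np.array([[np.cos(y0),np.sin(y0),0],[np.sin(y0),-np.cos(y0),0],[0,0,-1]])
    t=-((yaw-s["tcp_rot"][2]+180)%360-180)
    return np.round(R.T@d,4).tolist(),round(t,2)
E
python3 - <<'E'
from h import *
cs=imaging.camera("scene");ct=imaging.camera("top")
S=np.array([[68,108],[300,86],[312,241],[78,263]])/3.2+[160,130]   # top: screws: back-left, back-right, front-right, front-left
T=[atz(ct,p,.07) for p in S]; 
S2=np.array([[486,483],[237,416],[291,282],[530,341]])/3.2+[160,110]
T2=[atz(cs,p,.07) for p in S2]
for t in (T,T2):
    t=np.array(t);print(np.round(t,4).tolist(),"c",t.mean(0).round(4))
    for a,b in((3,0),(2,1)): d=t[b]-t[a];print("x",np.degrees(np.arctan2(d[1],d[0])),np.hypot(*d[:2]))
    for a,b in((2,3),(1,0)): d=t[b]-t[a];print("y",np.degrees(np.arctan2(-d[0],d[1])),np.hypot(*d[:2]))
print(rel([.56,.14,.30],95))
for n in ["torch","pliers","meter"]:
    r=spotter.tip_of(ct,n); 
    if r: print(n,atz(ct,r[0]["location"],0),r[0]["confidence"])
E
```

```text
[[0.6461, 0.2123, 0.07], [0.6691, 0.0136, 0.07], [0.5338, 0.0017, 0.07], [0.5121, 0.1972, 0.07]] c [0.5903 0.1062 0.07  ]
x 6.424404983231976 0.13480174416923657
x 5.03957060414618 0.1358612348563667
y 6.3163357811594105 0.19669250105764344
y 6.610298712393063 0.19997663910680857
[[0.6458, 0.2126, 0.07], [0.6693, 0.0173, 0.07], [0.5349, 0.0014, 0.07], [0.5098, 0.2007, 0.07]] c [0.5899 0.108  0.07  ]
x 4.973280315146637 0.13646687528331966
x 6.747168116396957 0.1354042794160988
y 7.162534316686386 0.20093270563734833
y 6.880997709340339 0.19670359775363866
([-0.4648, -0.3077, -0.0684], np.float64(62.66))
torch [0.79506908 0.08664432 0.        ] 0.71
pliers [0.45039493 0.35885219 0.        ] 0.96
meter [0.58775522 0.44171575 0.        ] 0.76
```

```bash
python3 - <<'E'
from h import *
print(rel([.5562,.2742,.235],96.4))
E
```

```text
([-0.4102, -0.185, -0.0034], np.float64(61.26))
```

```bash
python3 -m creep '[-0.03,-0.014,0,4, -0.06,-0.028,0,9, -0.1,-0.045,0,15, -0.14,-0.063,0,21, -0.18,-0.081,0,27, -0.22,-0.1,0,33, -0.26,-0.118,0,39, -0.3,-0.136,-0.002,45, -0.34,-0.154,-0.003,51, -0.37,-0.168,-0.003,56, -0.395,-0.178,-0.003,60, -0.41,-0.185,-0.003,61.3, -0.41,-0.185,-0.003,61.3, -0.41,-0.185,-0.003,61.3]' -1 20; python3 - <<'E'
from h import *
c=imaging.camera("wrist");save(c,"w1.png",scale=1.5)
cs=imaging.camera("scene");save(cs,"s1.png",(200,80,400,260),3.2)
print(rel([.5562,.2742,.197],96.4))
for q in["hasp_end","hinge","staple"]:
    print(q,[(np.round(r["location"],1).tolist(),round(r["confidence"],2)) for r in spotter.tip_of(c,q)[:3]],[(np.round(r["location"],1).tolist(),round(r["confidence"],2)) for r in spotter.tip_of(cs,q)[:3]])
E
```

```text
clock: 2.92
tcp_pos: [0.5558, 0.2744, 0.2344]
tcp_rot: [-180.0, -0.0, 96.4]
ft_force: [-0.2, 0.0, -0.3]
width: 0.013
([-0.0025, 0.0015, 0.0373], np.float64(0.19))
hasp_end [] [([332.5, 204.9], 0.51), ([305.9, 195.5], 0.2)]
hinge [] [([306.5, 224.3], 0.83), ([336.0, 204.6], 0.28), ([142.2, 157.1], 0.17)]
staple [([262.9, 331.0], 0.73)] [([274.0, 213.3], 0.61)]
```

View pics/s1.png

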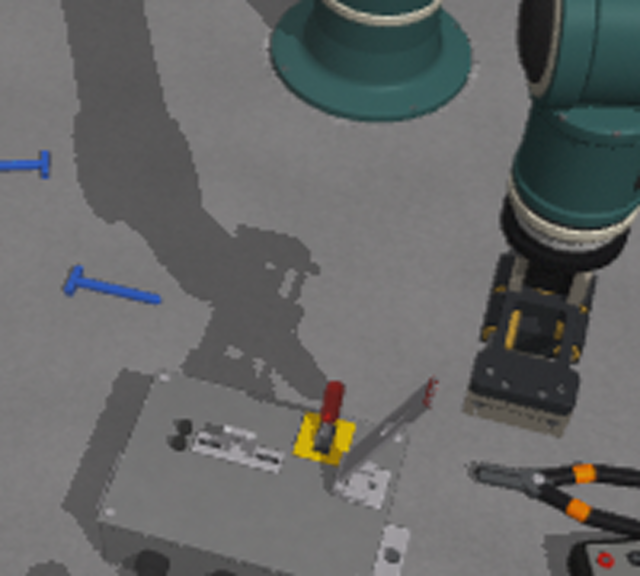

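View pics/w1.png

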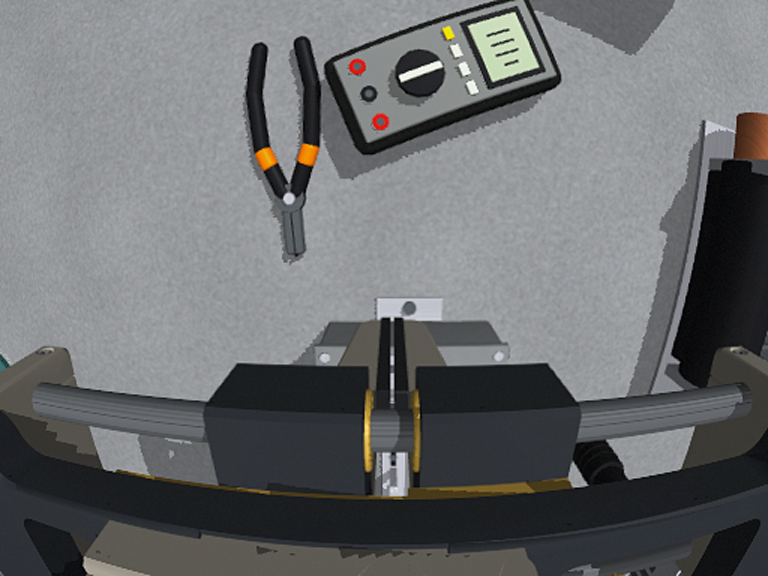

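```bash
python3 -m creep '[0,0,0.015,0, 0,0,0.029,0, -0.02,0,0.029,0, -0.04,0,0.027,0, -0.06,0,0.023,0, -0.08,0,0.016,0, -0.095,0,0.011,0, -0.117,0,0.011,0, -0.139,0,0.017,0, -0.159,0,0.026,0, -0.177,0,0.039,0, -0.193,0,0.055,0, -0.206,0,0.073,0, -0.206,0,0.073,0]' ; python3 - <<'E'
from h import *
ct=imaging.camera("top");save(ct,"t2.png",(180,130,300,220),6)
cs=imaging.camera("scene");save(cs,"s2.png",(200,120,380,260),4)
E
```

```text
clock: 4.48
tcp_pos: [0.5771, 0.0661, 0.159]
tcp_rot: [-179.7, 0.1, 96.1]
ft_force: [-1.0, -0.9, -0.4]
width: 0.002
```

View pics/s2.png

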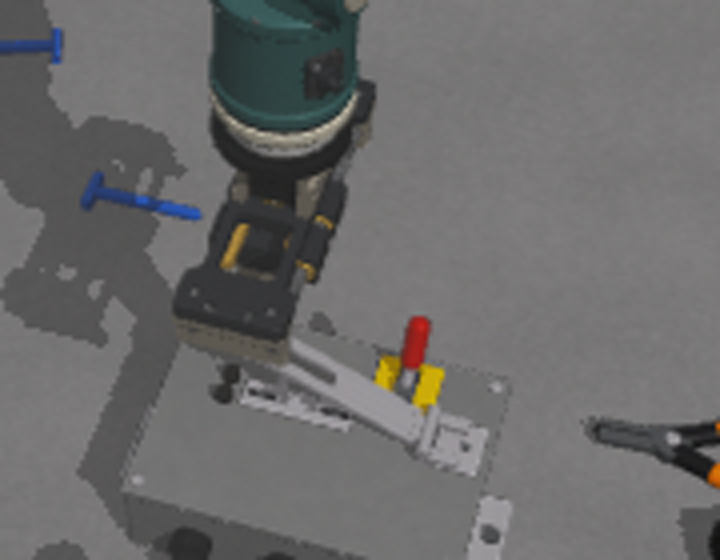

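View pics/t2.png

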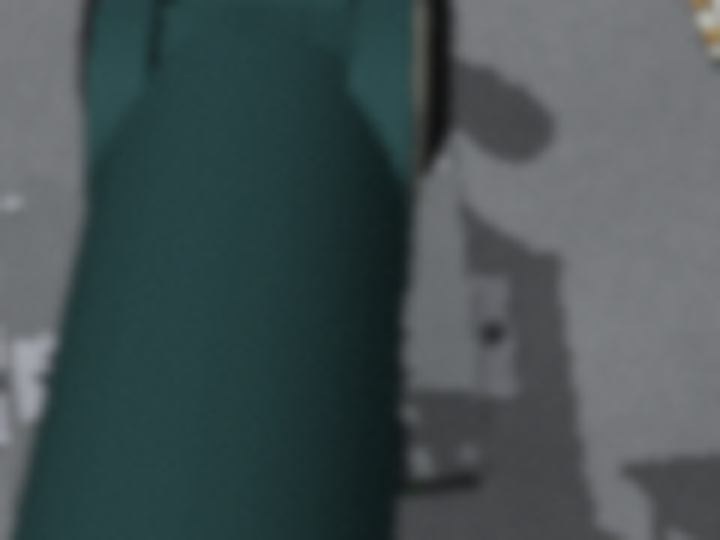

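```bash
python3 -m creep '[-0.009,0,0.014,0, -0.015,0,0.029,0, -0.02,0,0.038,0, -0.022,0,0.044,0, -0.022,0,0.048,0, -0.022,0,0.052,0, -0.022,0,0.054,0, -0.022,0,0.054,0, -0.022,0,0.054,0]' ; python3 - <<'E'
from h import *
cs=imaging.camera("scene");save(cs,"s3.png",(200,120,380,260),4)
E
```

```text
clock: 5.33
tcp_pos: [0.5816, 0.0482, 0.108]
tcp_rot: [179.9, -0.0, 96.4]
ft_force: [-0.4, 0.6, 0.3]
width: 0.006
```

View pics/s3.png

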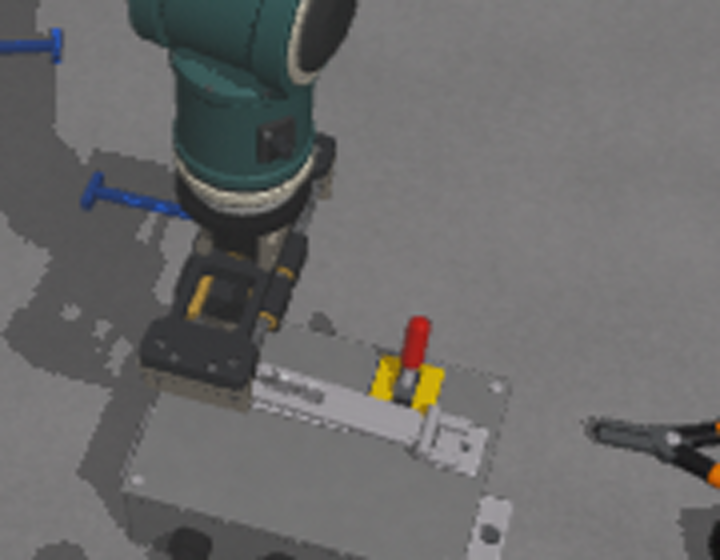

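```bash
python3 -m creep '[0,0,0.003,0, 0,0,0.006,0, 0,0,0.006,0, 0,0,0.006,0]'; python3 -m creep '[0,0,-0.03,0, 0,0,-0.06,0, 0,0,-0.09,0, 0,0,-0.09,0]';  python3 - <<'E'
from h import *
b=np.array([.9938,.1115,0])
st=np.array([.5779,.0805,0])
p=st-.10*b; print(rel([p[0],p[1],.19],6.4))
E
```

```text
clock: 5.72
tcp_pos: [0.5814, 0.0478, 0.1016]
tcp_rot: [180.0, -0.0, 96.4]
ft_force: [0.0, 1.2, 1.9]
width: 0.007
clock: 6.05
tcp_pos: [0.5845, 0.0476, 0.1972]
tcp_rot: [179.5, -0.0, 96.3]
ft_force: [1.1, 0.3, 1.0]
width: 0.008
([0.0333, -0.1029, 0.0072], np.float64(89.94))
```

```bash
python3 - <<'E'
from h import *
print(rel([.4308,-.2356,.13],32.2))
E
```

```text
([-0.2645, -0.184, 0.0672], np.float64(64.14))
```

```bash
python3 -m creep '[-0.02,-0.014,0,6, -0.05,-0.035,0,12, -0.08,-0.055,0.01,18, -0.11,-0.076,0.015,25, -0.14,-0.097,0.02,31, -0.17,-0.118,0.03,38, -0.2,-0.139,0.04,45, -0.23,-0.16,0.05,52, -0.25,-0.174,0.06,58, -0.265,-0.184,0.067,64, -0.265,-0.184,0.067,64, -0.265,-0.184,0.067,64]' 0.2 20;  python3 - <<'E'
from h import *
c=imaging.camera("wrist");save(c,"w4.png",scale=1.5)
for q in["pin_center","pin_shoulder"]:
    print(q,[(np.round(r["location"],1).tolist(),round(r["confidence"],2),atz(c,r["location"],.005,True).round(4).tolist()) for r in spotter.tip_of(c,q)[:4]])
E
```

```text
clock: 7.05
tcp_pos: [0.4269, -0.2365, 0.1241]
tcp_rot: [-179.9, 0.1, 32.3]
ft_force: [-0.2, -0.1, 0.2]
width: 0.6
pin_center [([135.2, 122.6], 0.92, [0.4154, -0.0992, 0.005]), ([260.6, 156.2], 0.75, [0.4507, -0.22, 0.005])]
pin_shoulder [([171.4, 141.2], 0.77, [0.4186, -0.1408, 0.005]), ([258.6, 200.4], 0.71, [0.4139, -0.241, 0.005]), ([330.8, 96.7], 0.59, [0.5327, -0.2444, 0.005])]
```

View pics/w4.png

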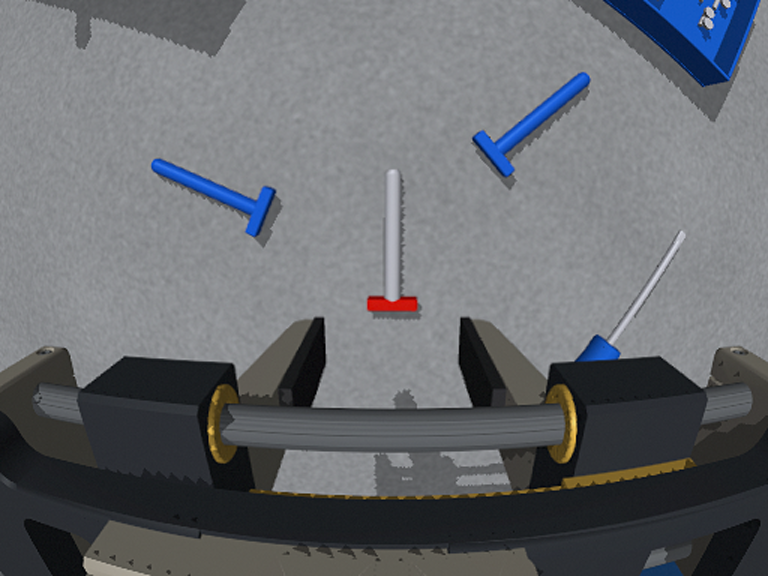

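```bash
python3 - <<'E'
from h import *
c=imaging.camera("wrist")
im=c["image"].astype(int);m=(im[...,0]-im[...,1:].max(2)>60);m[:180]=0;m[220:]=0;m[:,:230]=0;m[:,290:]=0
ys,xs=np.nonzero(m);p=[xs.mean(),ys.mean()];print(p,xs.min(),xs.max(),ys.min(),ys.max())
b=atz(c,p,.0075,True);n=atz(c,[261.7,113.5],.005,True);d=n-b;print(b,n,np.hypot(*d[:2]),np.degrees(np.arctan2(d[1],d[0])))
u=d[:2]/np.hypot(*d[:2])
g=b[:2]+.020*u;print(g,rel([*g,.0185],np.degrees(np.arctan2(d[1],d[0]))))
s=readout.state();print(s["tcp_pos"],s["tcp_rot"])
E
```

```text
[np.float64(261.3672131147541), np.float64(204.85245901639345)] 245 278 200 209
[ 0.41402655 -0.24376456  0.0075    ] [ 0.48630297 -0.19795972  0.005     ] 0.08556847611763783 32.36429119962033
[ 0.43091979 -0.23305855] ([0.0029, -0.0003, 0.1063], np.float64(0.19))
[ 0.4286845  -0.23490052  0.12481339] [ 1.79997968e+02 -5.27285284e-02  3.25523144e+01]
```

```bash
python3 -m creep '[0.001,0,0.03,0, 0.002,0,0.06,0, 0.003,0,0.085,0, 0.003,0,0.1,0, 0.003,0,0.106,0, 0.003,0,0.106,0, 0.003,0,0.106,0]' 0 25; python3 -m creep '[0,0,0,0, 0,0,0,0, 0,0,0,0, 0,0,0,0, 0,0,0,0, 0,0,0,0]' -1 25;  python3 - <<'E'
from h import *
c=imaging.camera("wrist");save(c,"w5.png",scale=1.5)
E
```

```text
clock: 7.83
tcp_pos: [0.4311, -0.2341, 0.0191]
tcp_rot: [180.0, -0.1, 32.5]
ft_force: [1.2, -0.6, -0.3]
width: 0.5
clock: 8.33
tcp_pos: [0.4304, -0.2344, 0.0187]
tcp_rot: [180.0, -0.0, 32.4]
ft_force: [-0.3, 0.4, 1.5]
width: 0.1
```

View pics/w5.png

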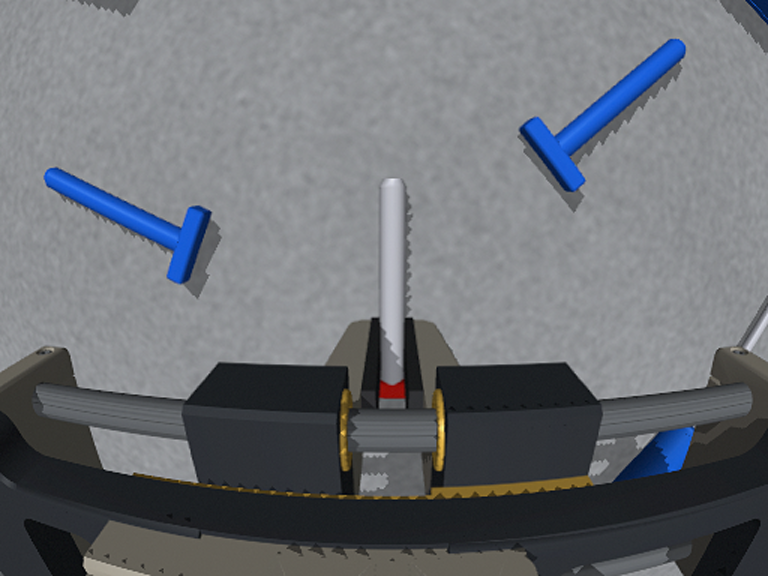

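```bash
python3 - <<'E'
from h import *
c=imaging.camera("wrist");s=readout.state()
n=atz(c,[261.5,119.5],.005,True);print(n,rel(n,32.4))
b=np.array([.9938,.1115,0]);st=np.array([.5779,.0805,0]);p=st-.11*b
print(rel([p[0],p[1],.165],6.4))
E
```

```text
[ 0.48454191 -0.19953491  0.005     ] ([0.0644, -0.0005, 0.0137], np.float64(-0.03))
([0.1943, -0.2352, -0.1463], np.float64(25.97))
```

```bash
python3 -m creep '[0,0,-0.015,0, 0,0,-0.04,0, 0,0,-0.075,0, 0.01,-0.012,-0.11,0, 0.03,-0.036,-0.14,2, 0.055,-0.067,-0.146,6, 0.08,-0.097,-0.146,10, 0.105,-0.127,-0.146,14, 0.13,-0.157,-0.146,18, 0.155,-0.187,-0.146,22, 0.175,-0.212,-0.146,25, 0.188,-0.228,-0.146,26, 0.194,-0.235,-0.146,26, 0.194,-0.235,-0.146,26, 0.194,-0.235,-0.146,26, 0.194,-0.235,-0.146,26]';  python3 - <<'E'
from h import *
c=imaging.camera("wrist");save(c,"w6.png",scale=1.5);save(c,"w6c.png",(190,40,330,145),5.5)
print([(np.round(r["location"],1).tolist(),round(r["confidence"],2)) for r in spotter.tip_of(c,"staple")[:4]])
cs=imaging.camera("scene");save(cs,"s6.png",(200,120,380,260),4)
print(proj(c,[.5779,.0805,.0885],True))
np.save("c6.npy",c,allow_pickle=True)
E
```

```text
clock: 9.77
tcp_pos: [0.4681, 0.0659, 0.1646]
tcp_rot: [180.0, 0.0, 6.2]
ft_force: [-0.4, -0.4, -0.6]
width: 0.097
[([258.5, 58.8], 0.76)]
[258.3051792   58.56501153]
```

View pics/w6.png

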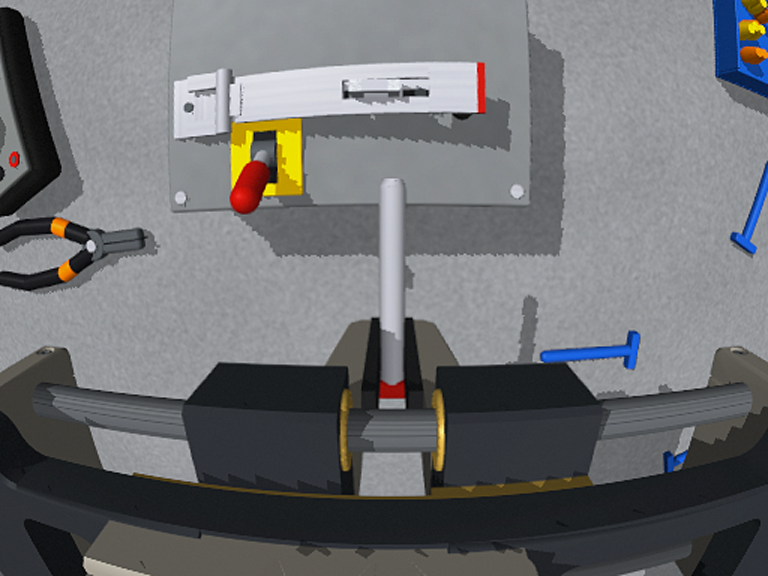

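View pics/w6c.png

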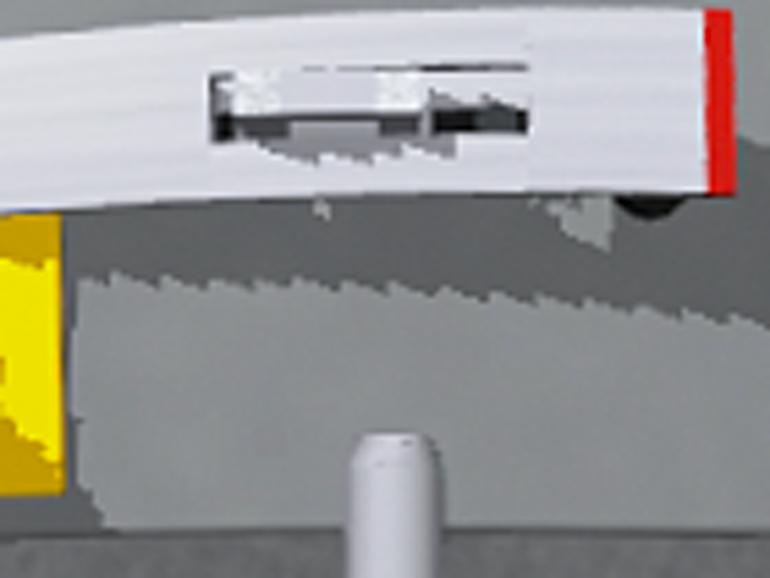

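View pics/s6.png

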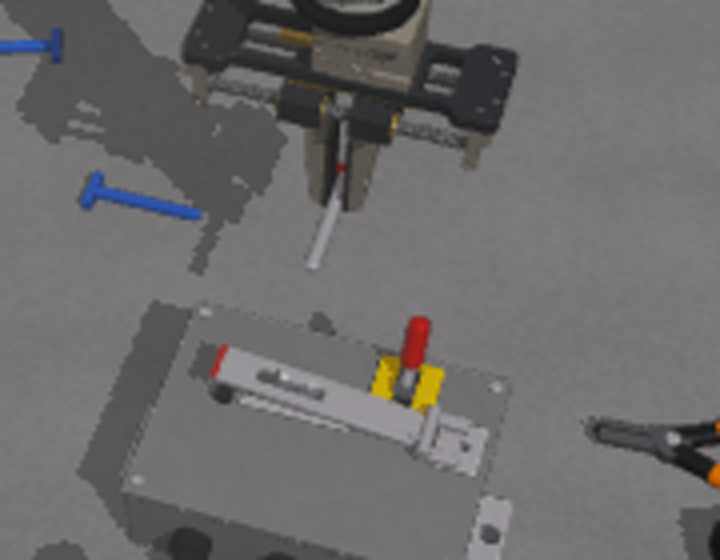

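```bash
python3 - <<'E'
from h import *
c=np.load("c6.npy",allow_pickle=True).item()
s=readout.state();print(s["tcp_pos"],s["tcp_rot"])
def px(a,b):return [a/5.5+190,b/5.5+40]
P={"stL":(235,115,.0995),"stR":(425,115,.0995),"stLb":(233,70,.0995),"stRb":(423,70,.0995),"slotL":(210,107,.093),"slotR":(527,93,.093),"nose":(395,433,s["tcp_pos"][2]-.0137),"noseL":(355,470,s["tcp_pos"][2]-.0137),"noseR":(435,470,s["tcp_pos"][2]-.0137),"endF":(735,193,.0945),"endB":(733,10,.0945)}
W={}
for k,v in P.items():
    w=atz(c,px(v[0],v[1]),v[2],True);W[k]=w;print(k,w.round(4),rel(w,0)[0])
for a,b in(("stR","stL"),("slotR","slotL")):
    d=W[a]-W[b];print(np.degrees(np.arctan2(d[0],-d[1])),np.hypot(*d[:2]))
d=W["endB"]-W["endF"];print(np.degrees(np.arctan2(d[1],d[0])),np.hypot(*d[:2]))
for m in ([s for s in [(180/1.5,197/1.5),(517/1.5,191/1.5)]]): print("screw",atz(c,m,.07,True))
E
```

```text
[0.46832909 0.06625781 0.1647005 ] [ 1.79999807e+02 -8.10689041e-03  6.20359610e+00]
stL [0.5723 0.0985 0.0995] [0.1068, -0.0208, 0.0652]
stR [0.5747 0.0735 0.0995] [0.1066, 0.0043, 0.0652]
stLb [0.5785 0.0994 0.0995] [0.1131, -0.0211, 0.0652]
stRb [0.5809 0.0745 0.0995] [0.1128, 0.004, 0.0652]
slotL [0.5743 0.1027 0.093 ] [0.1093, -0.0248, 0.0717]
slotR [0.5808 0.0601 0.093 ] [0.1111, 0.0183, 0.0717]
nose [0.5323 0.0731 0.151 ] [0.0643, 0.0001, 0.0137]
noseL [0.5281 0.0767 0.151 ] [0.0606, -0.0039, 0.0137]
noseR [0.529  0.0686 0.151 ] [0.0606, 0.0042, 0.0137]
endF [0.5707 0.0304 0.0945] [0.0978, 0.0467, 0.0702]
endB [0.5968 0.0333 0.0945] [0.1242, 0.0467, 0.0702]
5.622460166018033 0.02505019590591844
8.663675065013924 0.04313085142400003
6.262811736877735 0.026316415772595723
screw [0.51099517 0.19799085 0.07      ]
screw [0.53322555 0.00205173 0.07      ]
```

```bash
python3 -m creep '[0.008,-0.003,0.008,0, 0.016,-0.006,0.02,0, 0.022,-0.0084,0.032,0, 0.022,-0.0084,0.039,0, 0.022,-0.0084,0.039,0, 0.022,-0.0084,0.039,0, 0.022,-0.0084,0.039,0]';  python3 - <<'E'
from h import *
c=imaging.camera("wrist");save(c,"w7c.png",(190,60,330,165),5.5)
np.save("c7.npy",c,allow_pickle=True)
s=readout.state();print(s["tcp_pos"],s["tcp_rot"])
E
```

```text
clock: 10.5
tcp_pos: [0.4892, 0.078, 0.126]
tcp_rot: [-180.0, -0.0, 6.3]
ft_force: [0.4, 0.2, -1.1]
width: 0.096
[0.48934682 0.07824865 0.12617278] [-1.79977905e+02 -4.24905254e-02  6.31426335e+00]
```

View pics/w7c.png

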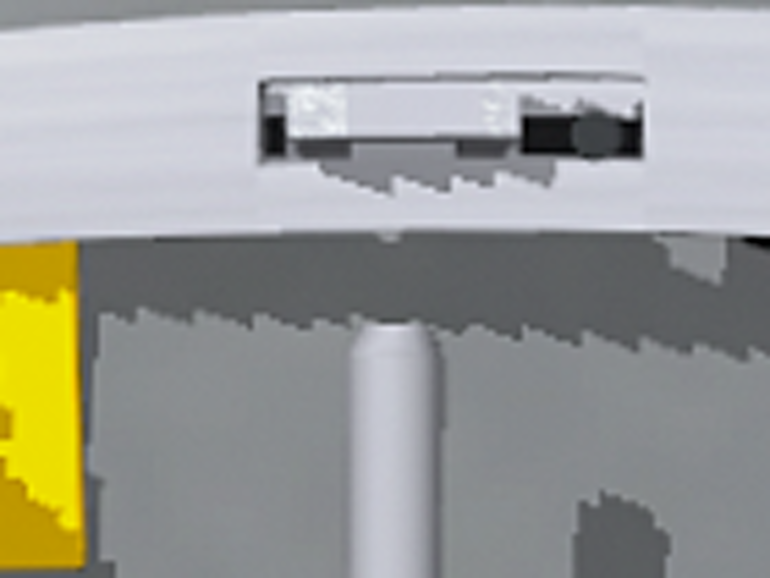

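```bash
python3 - <<'E'
from h import *
c=np.load("c7.npy",allow_pickle=True).item()
s=readout.state();az=s["tcp_pos"][2]-.0137;print(az)
def px(a,b):return [a/5.5+190,b/5.5+60]
P={"stL":(287,140,.0995),"stR":(520,137,.0995),"stLb":(287,83,.0995),"stRb":(517,80,.0995),"nose":(395,324,az),"noseL":(352,370,az),"noseR":(439,370,az),"rearL":(353,570,az),"rearR":(438,570,az),"legL_in":(350,150,.09),"legR_in":(457,147,.09),"strapF":(395,234,.091)}
for k,v in P.items():
    w=atz(c,px(v[0],v[1]),v[2],True);print(k,w.round(4),rel(w,0)[0])
E
```

```text
0.11247277887998235
stL [0.5721 0.099  0.0995] [0.0845, -0.0116, 0.0267]
stR [0.5752 0.074  0.0995] [0.0849, 0.0137, 0.0267]
stLb [0.5784 0.0997 0.0995] [0.0909, -0.0116, 0.0267]
stRb [0.5815 0.075  0.0995] [0.0912, 0.0134, 0.0267]
nose [0.5533 0.0852 0.1125] [0.0643, 0.0001, 0.0137]
noseL [0.5481 0.0891 0.1125] [0.0596, -0.0043, 0.0137]
noseR [0.5491 0.0803 0.1125] [0.0596, 0.0045, 0.0137]
rearL [0.5277 0.0868 0.1125] [0.039, -0.0042, 0.0137]
rearR [0.5286 0.0781 0.1125] [0.039, 0.0045, 0.0137]
legL_in [0.5725 0.0925 0.09  ] [0.0842, -0.005, 0.0362]
legR_in [0.5742 0.0804 0.09  ] [0.0846, 0.0072, 0.0362]
strapF [0.5633 0.0863 0.091 ] [0.0744, 0.0001, 0.0352]
```

```bash
python3 -m creep '[0.006,0.0005,0.004,0, 0.012,0.0009,0.009,0, 0.017,0.0009,0.014,0, 0.017,0.0009,0.017,0, 0.017,0.0009,0.019,0, 0.017,0.0009,0.021,0, 0.017,0.0009,0.023,0, 0.017,0.0009,0.025,0, 0.017,0.0009,0.0257,0, 0.017,0.0009,0.0257,0, 0.017,0.0009,0.0257,0]' -1 58;  python3 - <<'E'
from h import *
c=imaging.camera("wrist");save(c,"w8c.png",(190,60,330,165),5.5)
np.save("c8.npy",c,allow_pickle=True)
cs=imaging.camera("scene");save(cs,"s8.png",(220,160,340,250),6)
s=readout.state();print(s["tcp_pos"],s["tcp_rot"],s["ft_force"])
E
```

```text
clock: 11.47
tcp_pos: [0.5065, 0.0795, 0.1001]
tcp_rot: [180.0, -0.0, 6.3]
ft_force: [-0.1, -1.2, 1.8]
width: 0.09
[0.50647095 0.07955673 0.100109  ] [ 1.79999968e+02 -3.25297016e-02  6.35008404e+00] [ 0.98894115 -0.92519822  1.12930757]
```

View pics/w8c.png

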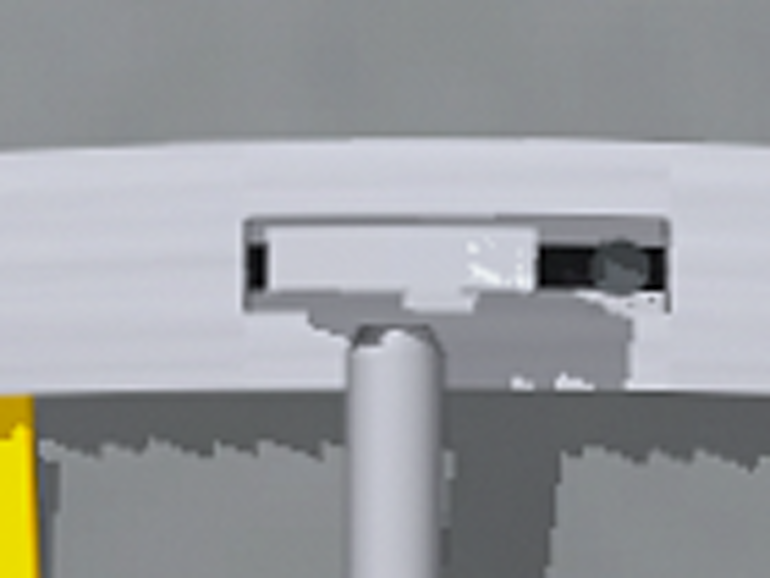

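View pics/s8.png

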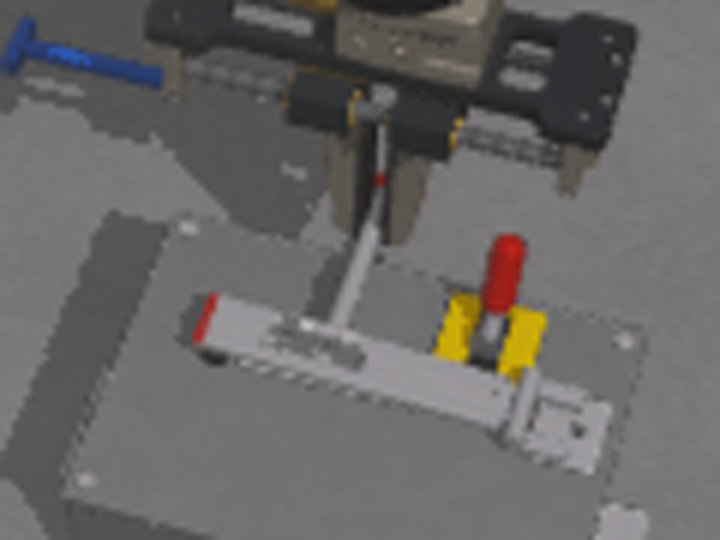

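```bash
python3 - <<'E'
from h import *
c=np.load("c8.npy",allow_pickle=True).item()
s=readout.state();az=s["tcp_pos"][2]-.0137;print(az)
def px(a,b):return [a/5.5+190,b/5.5+60]
P={"stL":(266,290,.0995),"stR":(538,290,.0995),"stLb":(268,226,.0995),"stRb":(538,228,.0995),"nose":(395,326,az),"noseL":(347,370,az),"noseR":(442,370,az),"rearL":(349,570,az),"rearR":(441,570,az),"strapF":(395,392,.081),"slotL":(243,265,.083),"slotR":(670,265,.081)}
for k,v in P.items():
    w=atz(c,px(v[0],v[1]),v[2],True);print(k,w.round(4),rel(w,0)[0])
E
```

```text
0.08640899865223253
stL [0.5726 0.0991 0.0995] [0.0679, -0.0121, 0.0006]
stR [0.5754 0.0739 0.0995] [0.0679, 0.0132, 0.0006]
stLb [0.5786 0.0996 0.0995] [0.0739, -0.0119, 0.0006]
stRb [0.5812 0.0746 0.0995] [0.0738, 0.0132, 0.0006]
nose [0.5703 0.0867 0.0864] [0.0643, -0.0001, 0.0137]
noseL [0.5653 0.0911 0.0864] [0.0598, -0.0049, 0.0137]
noseR [0.5664 0.0815 0.0864] [0.0598, 0.0047, 0.0137]
rearL [0.5449 0.0887 0.0864] [0.0392, -0.0048, 0.0137]
rearR [0.5459 0.0792 0.0864] [0.0392, 0.0047, 0.0137]
strapF [0.5634 0.0859 0.081 ] [0.0572, -0.0, 0.0191]
slotL [0.575 0.103 0.083] [0.0707, -0.0157, 0.0171]
slotR [0.5803 0.0588 0.081 ] [0.0711, 0.0288, 0.0191]
```

```bash
python3 -m creep '[0,0.0006,0,0, 0.003,0.0006,0,0, 0.006,0.0006,0,0, 0.009,0.0006,0,0, 0.012,0.0006,0,0, 0.012,0.0006,0,0]';  python3 - <<'E'
from h import *
c=imaging.camera("wrist");save(c,"w9c.png",(190,60,330,165),5.5)
s=readout.state();print(s["tcp_pos"],s["tcp_rot"],s["ft_force"])
E
```

```text
clock: 12.07
tcp_pos: [0.5188, 0.0806, 0.0999]
tcp_rot: [180.0, -0.0, 6.4]
ft_force: [-0.9, 0.8, 1.9]
width: 0.089
[0.51867416 0.08056857 0.09985119] [ 1.79996692e+02 -1.85516965e-02  6.37539731e+00] [-0.58238797  0.45965391  1.31541424]
```

View pics/w9c.png

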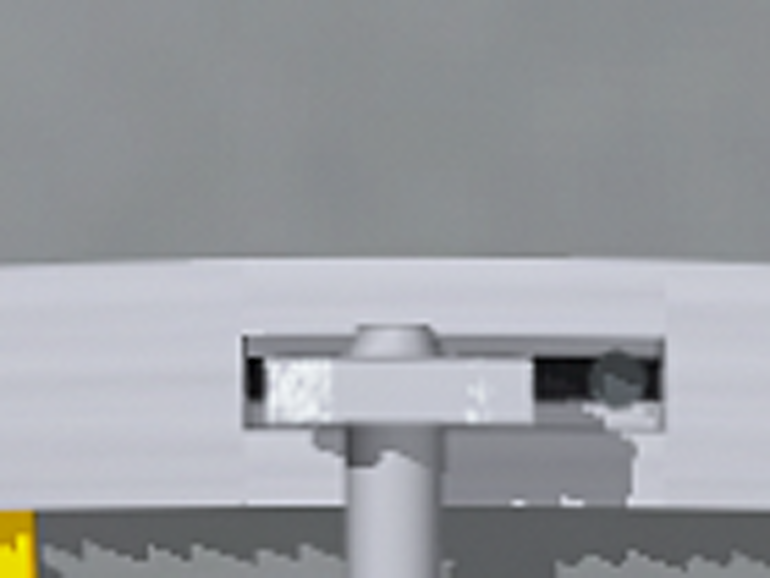

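The nose shows beyond the staple at crop (397,340), with no axial force, so I keep advancing.

```bash
python3 -m creep '[0.004,0.0003,0,0, 0.008,0.0003,0,0, 0.012,0.0003,0,0, 0.016,0.0003,0,0, 0.02,0.0003,0,0, 0.024,0.0003,0,0, 0.028,0.0003,0,0, 0.032,0.0003,0,0, 0.032,0.0003,0,0, 0.032,0.0003,0,0, 0.032,0.0003,0,0]';  python3 - <<'E'
from h import *
c=imaging.camera("wrist");save(c,"w10c.png",(180,90,340,210),5)
cs=imaging.camera("scene");save(cs,"s10.png",(220,160,340,250),6)
s=readout.state();print(s["tcp_pos"],s["tcp_rot"],s["ft_force"])
E
```

```text
clock: 13.03
tcp_pos: [0.5507, 0.0837, 0.1001]
tcp_rot: [180.0, -0.1, 6.4]
ft_force: [0.0, 0.5, 2.4]
width: 0.09
[0.55063304 0.08371491 0.10016203] [-1.79999747e+02 -8.14684478e-02  6.35839854e+00] [0.6110999  0.47182022 2.32671101]
```

View pics/w10c.png

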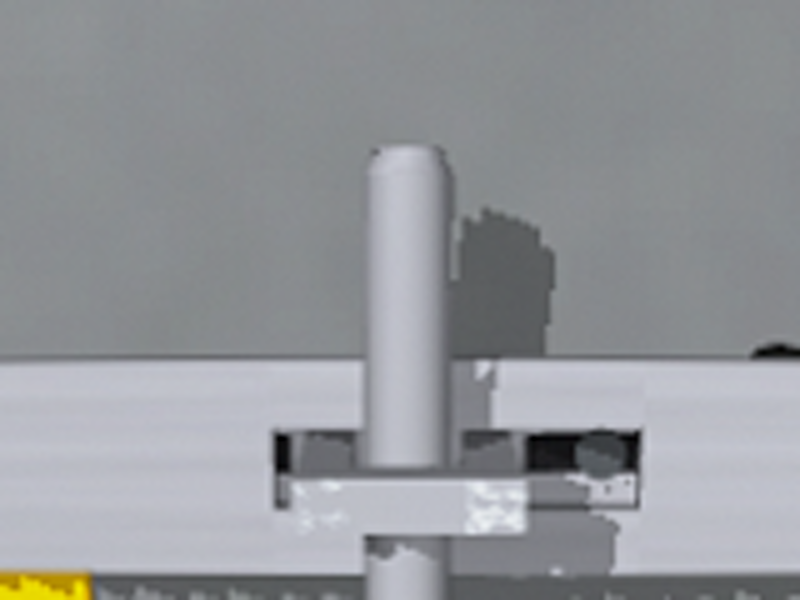

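View pics/s10.png

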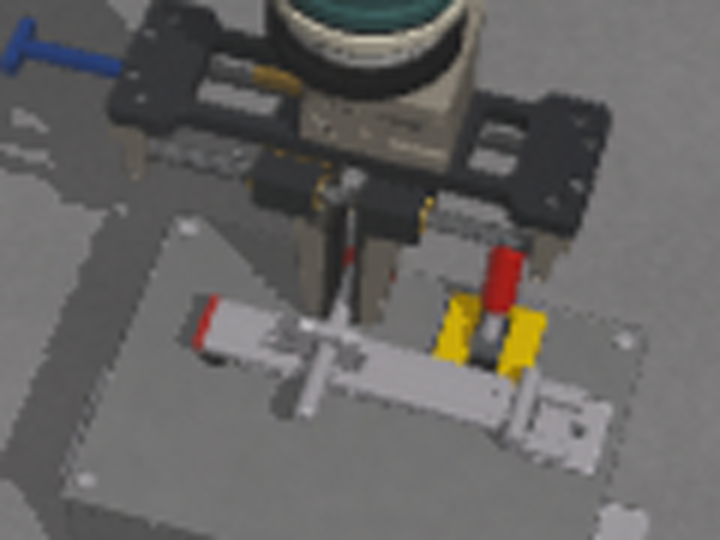

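```bash
python3 -m creep '[0,0,-0.0015,0, 0,0,-0.0015,0, 0,0,-0.0015,0, 0,0,-0.0015,0]'; python3 -m creep '[0,0,0,0, 0,0,0,0, 0,0,0,0, 0,0,0,0]' -0.44 30;  python3 - <<'E'
from h import *
c=imaging.camera("wrist");save(c,"w11.png",(120,90,400,300),2.8)
E
```

```text
clock: 13.47
tcp_pos: [0.5503, 0.0837, 0.1015]
tcp_rot: [-180.0, -0.0, 6.4]
ft_force: [1.9, 0.4, 1.8]
width: 0.089
clock: 13.8
tcp_pos: [0.5495, 0.0835, 0.101]
tcp_rot: [180.0, 0.1, 6.4]
ft_force: [-0.4, 0.4, 0.1]
width: 0.279
```

View pics/w11.png

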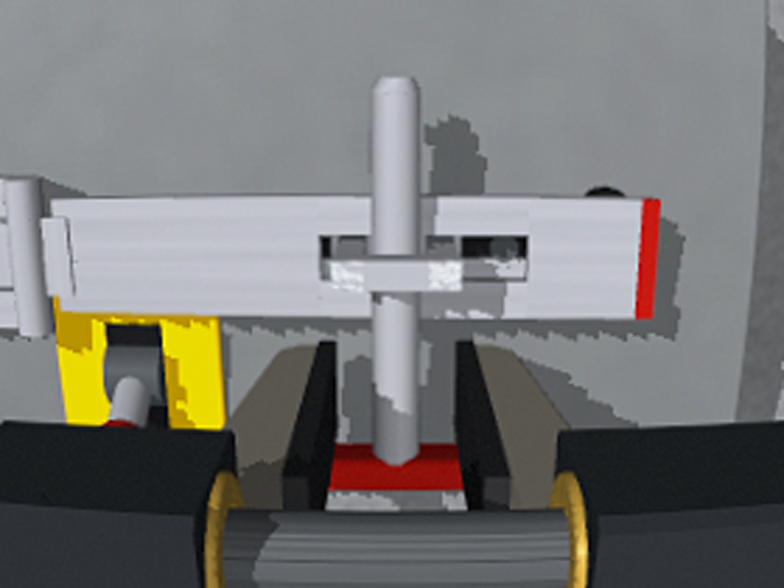

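```bash
python3 -m creep '[0,0,-0.015,0, 0,0,-0.03,0, 0,0,-0.045,0, -0.02,0,-0.045,0, -0.04,0,-0.045,0, -0.052,0,-0.045,0, -0.052,0,-0.045,0]'; python3 -m creep '[0,0,0,0, 0,0,0,0, 0,0,0.01,0, 0,0,0.025,0, 0,0,0.038,0, 0,0,0.043,0, 0,0,0.043,0, 0,0,0.043,0]' -1 30;  python3 - <<'E'
from h import *
c=imaging.camera("wrist");save(c,"w12.png",(120,60,400,270),2.8)
cs=imaging.camera("scene");save(cs,"s12.png",(220,160,340,250),6)
s=readout.state();print(s["tcp_pos"],s["tcp_rot"],s["ft_force"])
E
```

```text
clock: 14.43
tcp_pos: [0.4958, 0.0777, 0.1461]
tcp_rot: [-179.9, 0.2, 6.3]
ft_force: [-0.2, 0.3, -0.2]
width: 0.28
clock: 15.1
tcp_pos: [0.4985, 0.0775, 0.1029]
tcp_rot: [180.0, 0.0, 6.3]
ft_force: [0.8, -0.8, 0.2]
width: 0.002
[0.49891668 0.07770034 0.10369019] [ 1.79993374e+02 -4.16042354e-02  6.34334222e+00] [ 0.70199382  0.07277286 -1.24975313]
```

View pics/w12.png

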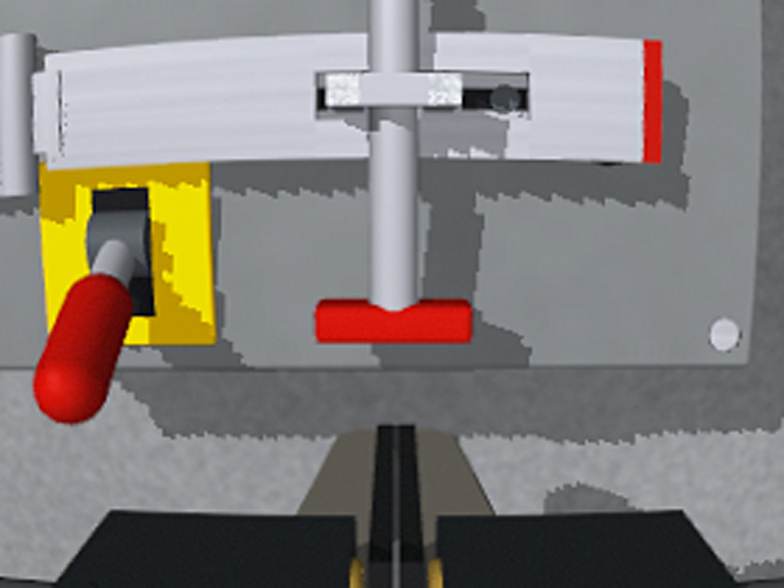

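View pics/s12.png

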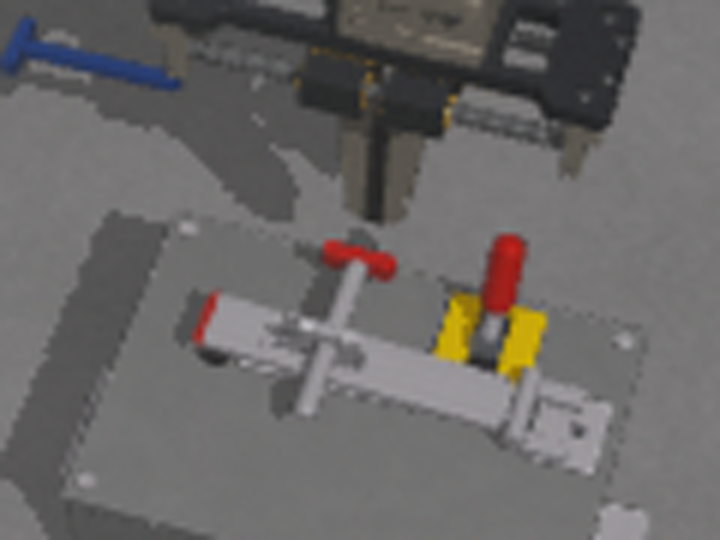

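```bash
python3 -m creep '[0.006,0,0,0, 0.012,0,0,0, 0.016,0,0,0, 0.02,0,0,0, 0.024,0,0,0, 0.028,0,0,0, 0.032,0,0,0, 0.036,0,0,0, 0.04,0,0,0, 0.044,0,0,0, 0.048,0,0,0, 0.052,0,0,0, 0.052,0,0,0, 0.052,0,0,0]';  python3 - <<'E'
from h import *
c=imaging.camera("wrist");save(c,"w13.png",(150,100,370,265),3.6)
np.save("c13.npy",c,allow_pickle=True)
s=readout.state();print(s["tcp_pos"],s["tcp_rot"],s["ft_force"])
E
```

```text
clock: 16.37
tcp_pos: [0.5508, 0.0836, 0.1034]
tcp_rot: [180.0, -0.1, 6.4]
ft_force: [0.3, -0.4, 0.3]
width: 0.007
[0.55050057 0.08359479 0.10341834] [ 1.79985571e+02 -4.85550897e-02  6.35783773e+00] [ 0.14402939 -0.32408313  0.20614928]
```

View pics/w13.png

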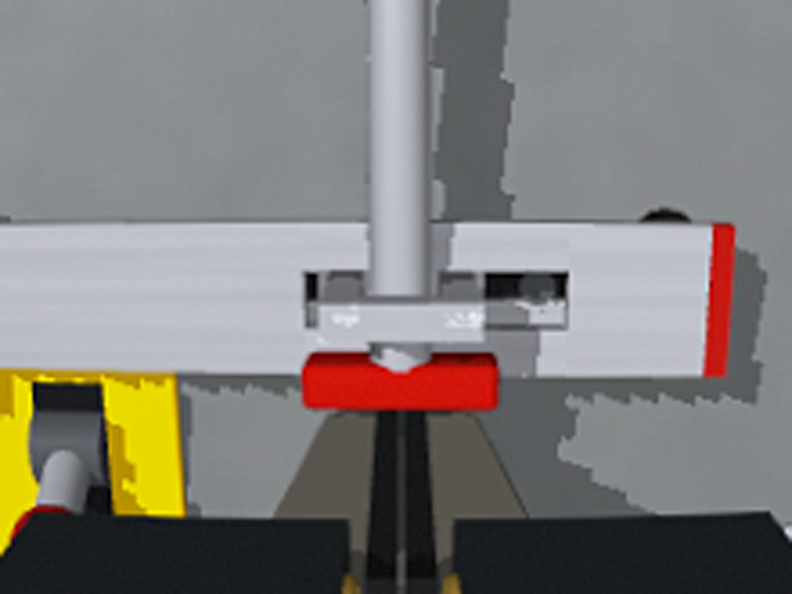

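```bash
python3 -m creep '[0.002,0,0,0, 0.004,0,0,0, 0.004,0,0,0, 0.004,0,0,0]';python3 -m creep '[0.0015,0,0,0, 0.0015,0,0,0, 0.0015,0,0,0]'; python3 -m creep '[0.0015,0,0,0, 0.0015,0,0,0, 0.0015,0,0,0]'
```

```text
clock: 16.75
tcp_pos: [0.5541, 0.0841, 0.1034]
tcp_rot: [-180.0, 0.0, 6.4]
ft_force: [-1.3, -0.2, 0.5]
width: 0.007
clock: 17.0
tcp_pos: [0.5555, 0.0843, 0.1034]
tcp_rot: [-180.0, 0.0, 6.4]
ft_force: [-1.8, -0.6, 0.8]
width: 0.005
clock: 17.25
tcp_pos: [0.5568, 0.0844, 0.1033]
tcp_rot: [-180.0, 0.0, 6.4]
ft_force: [-1.7, -0.4, -0.5]
width: 0.005
```

```bash
python3 -m creep '[0.0015,0,0,0, 0.0015,0,0,0, 0.0015,0,0,0]';python3 - <<'E'
from h import *
c=imaging.camera("wrist");save(c,"w14.png",(150,100,370,265),3.6)
E
```

```text
clock: 17.5
tcp_pos: [0.5569, 0.0845, 0.1031]
tcp_rot: [-180.0, 0.2, 6.4]
ft_force: [-6.6, -0.1, 4.7]
width: 0.004
```

View pics/w14.png

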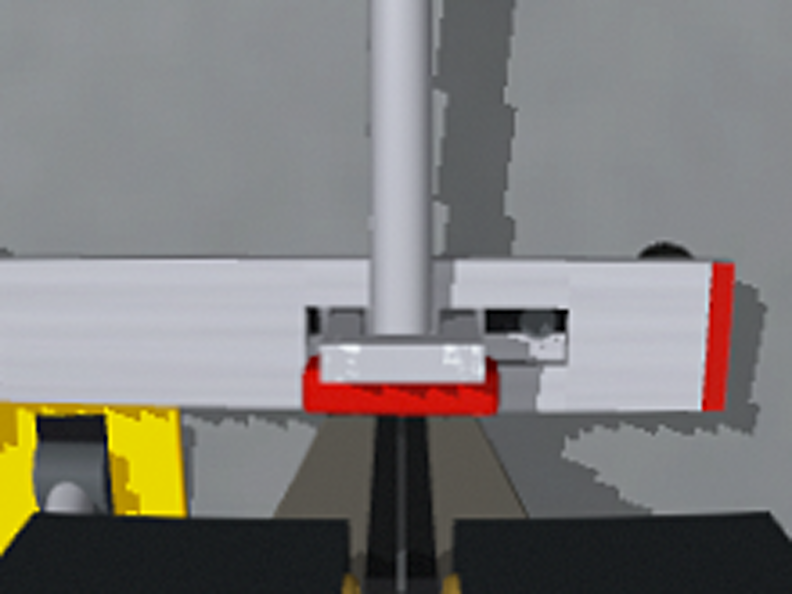

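```bash
python3 -m creep '[-0.01,0,0,0, -0.03,0,0,0, -0.05,0,-0.01,0, -0.07,0,-0.03,0, -0.08,0,-0.06,0, -0.08,0,-0.08,0, -0.08,0,-0.08,0, -0.08,0,-0.08,0, -0.08,0,-0.08,0]';python3 - <<'E'
from h import *
c=imaging.camera("wrist");save(c,"w15.png",(150,20,370,185),3.6)
cs=imaging.camera("scene");save(cs,"s15.png",(200,110,400,260),3.8)
print(readout.state()["ft_force"])
ct=imaging.camera("top");save(ct,"t15.png",scale=1.5)
np.save("c15.npy",c,allow_pickle=True)
E
```

```text
clock: 18.3
tcp_pos: [0.479, 0.076, 0.1831]
tcp_rot: [-180.0, -0.0, 6.4]
ft_force: [-0.1, 0.2, 0.6]
width: 0.006
[-0.0612528  -0.11176862 -0.54966353]
```

View pics/w15.png

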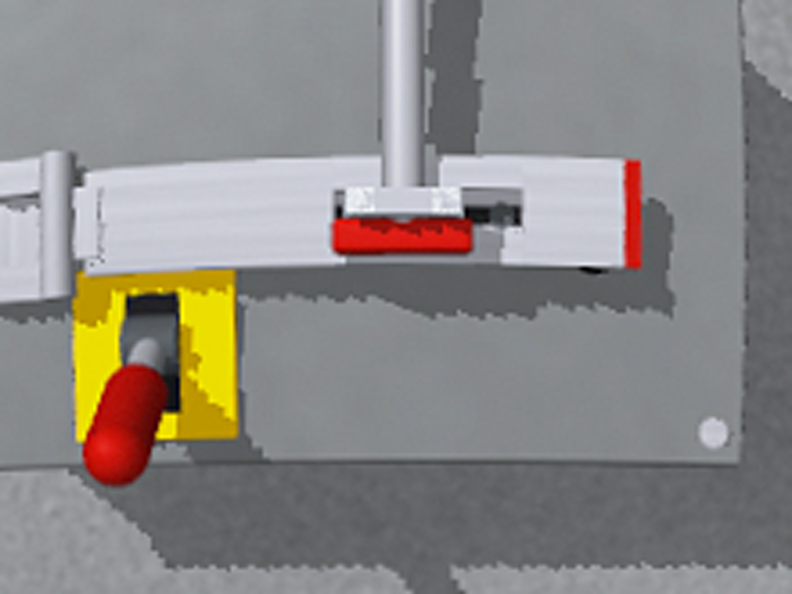

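View pics/s15.png

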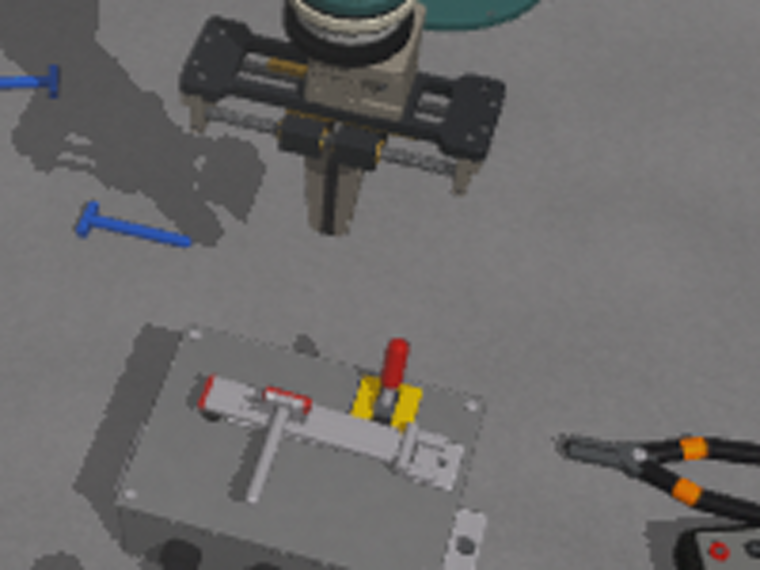

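```bash
python3 - <<'E'
from h import *
c=np.load("c15.npy",allow_pickle=True).item()
P={"stL":(347,215,.0995),"stR":(464,217,.0995),"stLb":(347,188,.0995),"stRb":(464,190,.0995),"barL":(333,252,.0935),"barR":(472,250,.0935),"barFL":(338,220,.0935),"barFR":(468,221,.0935)}
for k,v in P.items():
    w=atz(c,[v[0]/3.6+150,v[1]/3.6+20],v[2],True);print(k,rel(w,0)[0])
E
```

```text
stL [0.0954, -0.0125, 0.0829]
stR [0.095, 0.013, 0.0829]
stLb [0.1015, -0.0125, 0.0829]
stRb [0.1011, 0.013, 0.0829]
barL [0.0877, -0.0159, 0.0889]
barR [0.0882, 0.0151, 0.0889]
barFL [0.095, -0.0148, 0.0889]
barFR [0.0949, 0.0142, 0.0889]
```

The bar's front face (0.095) is flush with the staple's front (0.095), the lever leans the same way as before, and the gripper is clear. I am handing it in.

```bash
python3 - <<'E'
from h import *
print(workorder.job_done())
E
```

```text
the job is handed in; nothing more can be done
None
```

The oven supply is locked off, and I handed the job in at about 18 s on the robot's clock. The hand-in call returned no verdict.

- **What I did:** I swung the hasp over with the closed fingers and pressed it onto its buffers. I then gripped the red-barred pin (not the blue look-alikes) and lined it up on the staple, which sits about 5–6 mm left of nominal. I used the pin to press the strap down, fed it through the loop, let go, and pushed the cross-bar home from behind until the push force rose to 6.6 N and the motion stopped.
- **Last checks:**
  - The wrist picture put the cross-bar's front face flush with the staple's front, to within about 1 mm, and centred to about 0.6 mm.
  - The shaft lies over the strap through the loop, and the hasp is down.
  - The switch lever still leans towards the robot, as at OFF.
  - The gripper stood clear, with under 1 N at the wrist.
- **Not checked:**
  - The strap angle was judged only from the pictures; I had no direct reading of it.
  - I did not measure the tools and parts again at the end, but no move touched them as far as I can tell.
  - The wrist showed about 5 N upward during the final push. Nothing visibly moved because of it.

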